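# Hold the spring clip open over the glaze board

## Robot

A 6-joint arm with a two-finger parallel gripper is mounted at the origin on the work surface. World frame = base frame: x ahead of the robot, y to its left, z up, the work surface at z = 0. Lengths are in m, angles in degrees, forces in N, time in s.
With the tool pointing down it reaches from about 0.35 to 0.925 m from the base axis. Payload 6.4 kg.
Tool frame: the origin (TCP) lies on the mounting face of the last link; the fingertips stand 173 mm ahead of it and the grasp point (between the pads) lies 155 mm ahead of it (ctrl.grasp_offset is the z of the grasp point in the tool frame, in m); z points along the fingers, y is the line along which they close (so a half turn about z gives the same grasp; the last joint's range is limited). The gripper opens to 85 mm and grips with 20 to 120 N. Pads are 22 mm wide; open, the fingers measure 114 mm over their backs; the gripper's body (76 mm by 85 mm) begins 54 mm behind the grasp point. The pads swing forward as they close: fully open they stand 13 mm farther back than shut.
Start: joints at [60.785, 14.043, 89.255, -0, 76.702, -9.975], TCP at [0.214, 0.614, 0.405] pointing down, gripper open.
Joint ranges: [-179.41, 179.41], [-58.25, 129.5], [7.25, 145.43], [-54.29, 234.29], [11.92, 165.04], [-157.13, 157.13]. Speed limits (degrees/s): [147.25, 147.25, 180, 180, 180, 180].

## Interface

Orientations are given as a 3x3 rotation matrix whose columns are the frame's x, y, z axes.
In Python, from workcell import ctrl gives the robot as it stands.
- The arm moves only by the tool jog_arm, never from a script. Its arguments are lists of equal length, an entry for each row: "twist": the turn, a rotation vector about the tool's x, y, z normalised to -1 to 1, where 1 is 2 pi rad, a list of three; "xyz": the shift along the tool's x, y, z normalised to -1 to 1, where 1 is 0.6 m, a list of three; "claw": the opening, from -1 (shut) to 1 (fully open). In form: {"twist": [[rx, ry, rz], ...], "xyz": [[tx, ty, tz], ...], "claw": [claw, ...]}. A call has exactly 10 rows; each row is the pose to reach, as a shift and turn from the pose commanded when the call began, along the tool's axes at that moment, turning the shorter way round; what a row does not reach only later rows make up. A row lasts 1/8 s, in which the tool goes at most 62.5 mm and 10.7 degrees, less where a joint would pass 70% of its speed; a pose out of reach is approached as far as the arm can. A call with a number of a shift or a turn outside -1 to 1 is refused whole. A call with a gripper value outside its range is refused whole. The fingers move at their own pace and stop on an object; the grip force is fixed at half the most. Time passes only in rows, so rows that repeat a pose let the fingers close, or fill a call up. It gives the time, the measured TCP pose, the force, the opening and the grip force at its end, in the units of the state.
- ctrl.get_state(): the state, without advancing time (a new reading comes with each control period).
- ctrl.get_image(name): name is "side" or "top" or "wrist"; returns (picture, depth): 480x640x3 uint8, red, green, blue; 480x640 float32, m along the optical axis (not along the pixel's ray), 0 where there is no reading.
- ctrl.camera_params(name): a dict with "mtx" (3x3 intrinsics, pixels), "k1" (the pictures are not rectified: a ray, as slopes to the right and down, at radius r is drawn at 1 + k1 r^2 times it, then the intrinsics apply), "world_to_cam" (4x4, takes a point from world to camera coordinates); the wrist camera has in their place "mount" (4x4, takes a point from camera to tool coordinates, whose origin is the TCP and whose axes are the flange's). Camera axes: x right, y down, z forward; pixel columns grow to the right and rows downward; lengths in m; the calibration is good to about 2 mm. A picture is of the moment at which its call begins: read the wrist's pose just before it. camera_params takes no time and is no camera call.
- ctrl.close_job(): hands the job in; it is judged then, once.
The state is a dict: "time_s": time; "joint_pos": joint angles; "joint_vel": joint speeds; "joint_torque": joint torques, N m; "ee_pos": TCP position; "tool_rot": TCP orientation; "ft_force": force on the tool from outside, world axes, zero at the start; "wrist_torque": the same for the moment, N m; "opening": opening from 0.0 (shut) to 1.0 (fully open); "gripper_force": force on a finger pad.
Only numpy, scipy, OpenCV 4.12 (cv2) and the standard library are available. Lean on these libraries where they do the work, as an engineer would, in place of code of your own. Each camera call takes 0.05 s, during which the arm holds its last target. There are 200 camera calls.

## Task

Slide the tall board with the blue stripe up out of the slotted rack, stand it upright and centred in the groove of the dark display block, and let go of it. Then take the spring clip off its cradle by squeezing its orange handles together and bring it, jaws down and gaping, over the middle of the board's top edge, the open jaws well down on either side and nothing touching the board. Finish while still holding the clip squeezed open there for a colleague to tuck a firing card in, all other things left where they are.

Things in the scene. Friction and masses are not known exactly. Their poses are not given: they have to be found in the camera images.
- board: the board to move: white, 8 mm thick (its x axis), 100 mm wide (y), 130 mm tall (z), about 80 g, with a blue stripe along the top of both faces and six glaze swatches. Origin at the centre of its lower edge. At the start it stands in one of the rack's three slots, at random
- board_top (a point): middle of the blue-striped board's top edge, 130 mm above its origin
- rack: fixed wooden rack, 190 x 110 mm, 50 mm tall, origin at the centre of its underside. Three slots, 60 mm apart along its x axis (at -60, 0 and +60 mm), each 11 mm wide, open at the ends, running along its y axis; slot floor 8 mm above the table, walls up to 50 mm
- block: fixed dark wooden display block, 70 x 120 mm, origin centre of underside. A groove runs its whole length (y), in the middle of x: 10 mm wide from its floor, 12 mm above the table, up to 42 mm, then flaring with pale lips to a 26 mm mouth at about 57 mm. The board stands in it on its lower edge, its x along the block's x, and may lean by up to 0.07 rad
- block_groove (a point): centre of the groove's floor, 12 mm above the table
- cradle: fixed cradle of the clip: dark foot 80 x 80 x 10 mm with two aluminium uprights at y = +-25 mm, 75 mm tall with 5 mm lips; open in its x direction between the uprights. Origin at the centre of its underside
- clip: steel spring clip, orange handles, 80 g. Origin on its pivot, 78 mm above the table at the start. Stands upright (z up) on the cradle, its flat cross bar (56 mm along y, 14 along x, 6 thick) lying loose on the uprights; lifts straight up. Two handles, 26 mm wide (y), 5 mm thick, rise about 50 mm above the pivot, splayed along +x and -x, 53 mm over their outer faces at the top. Squeeze them along x
- clip_jaws (a point): point midway between the jaw tips, 55 mm below the pivot. Two flat jaws, 26 mm wide (y), hang from the pivot; shut, they are 3 mm apart; fully squeezed, they gape 40 mm at the tips and 27 mm at 35 mm below the pivot. They spring shut when the handles are let go
- clip_far (a joint): opening of the clip's +x lever: 0 shut, 0.35 rad fully squeezed (a stop), when the two handles stand upright and parallel, 18 mm over their outer faces; holding it there takes about 9 N on each handle at 40 mm above the pivot
- clip_near (a joint): opening of the clip's -x lever: 0 shut, 0.35 rad fully squeezed open
- board_green: shorter neighbour board in the rack, green stripe along its top; 8 x 100 x 90 mm, origin at the centre of its lower edge. Leave in its slot
- board_red: shorter neighbour board in the rack, red stripe along its top; 8 x 100 x 90 mm, origin as the green one. Leave in its slot
- mug: unglazed terracotta mug with a crown-like rim, 76 mm across, 88 mm tall, handle; origin centre of underside. Leave alone
- bowl: white bowl, 110 mm across, 50 mm tall; origin centre of underside. Leave alone
- jar: amber jar with lid, 60 mm across, 90 mm tall; origin centre of underside. Leave alone
- brush: brush lying on the table near the robot, 180 mm long. Leave alone
- rib: flat wooden throwing rib lying on the table near the robot, 90 x 50 x 8 mm. Leave alone
Mind the look-alikes: they are no part of the job. What is shaped like the board but pink or purple is not meant.

How it is judged (in metres and radians):
On the way, in this order (a step that is already met when the one before it is completed fails the run):
1. the blue-striped board is held clear above the rack's slots (z of board in the frame of rack above 0.055 m and contact force between board and the fingers above 1 N), for 0.1 s.
2. the board stands upright in the display block's groove, let go (z of board in the frame of block between 0.004 and 0.026 m and x of board in the frame of block between -0.008 and 0.008 m and y of board in the frame of block between -0.03 and 0.03 m and angle between board's own z axis and vertical below 0.12 rad and angle between the x axis of board and the x axis of block, either way round below 0.15 rad and contact force between board and the fingers below 0.1 N and linear speed of board below 0.03 m/s), for 0.3 s.
3. the clip is squeezed open and lifted off its cradle (value of joint each of clip_far, clip_near above 0.25 rad and contact force between clip and the fingers above 1 N and contact force between clip and cradle below 0.05 N and height (world z) of clip above 0.1 m), for 0.2 s.
At the end, for the whole second after the job is handed in: Board upright in the groove within 30 mm of its centre, lean under 0.12 rad, untouched. Clip held by fingers alone, tilt and misalignment under 0.25 rad, levers open over 0.25 rad, board edge 8 to 45 mm inside the jaws, within 9 mm of their middle plane and 25 mm of mid-edge; all still (all of step 2 and value of joint each of clip_far, clip_near above 0.25 rad and contact force between clip and the fingers above 2 N and contact force between clip and board below 0.2 N and contact force between clip and cradle below 0.05 N and contact force between clip and block below 0.05 N and z of board_top in the frame of clip between -0.047 and -0.01 m and x of board_top in the frame of clip between -0.009 and 0.009 m and y of board_top in the frame of clip between -0.025 and 0.025 m and angle between clip's own z axis and vertical below 0.25 rad and angle between the x axis of clip and the x axis of board, either way round below 0.25 rad and linear speed of clip below 0.03 m/s); the arm keeps its last pose, push and grip.
It fails at once if one of the other boards or other loose things shifted by more than 30 mm (distance of any of board_green, board_red, mug, bowl, jar, brush, rib from where it was at the start of the episode above 0.03 m).
It also fails if it takes over 58 s, if anything falls off the work surface, if the arm or the gripper's body presses on something with over 40 N, if the wrist force passes 120 N, or if a joint passes its speed limit or range.

## Working session

There is one attempt and no reset: what is moved stays moved. The work goes in short steps, Python scripts to look and compute and a tool call to move; the robot and the scene stay as the last step left them, time stands still between calls to the robot, and variables do not carry over. Pictures are saved under pics/ and viewed, at most 10 in all, crops included, and the job is handed in when it is done.

Besides the shell and the picture viewer there is one more tool, called after "Emit:" as name(argument=value, ...) on one line, values as JSON. jog_arm: Moves the arm, as the interface text tells. Scaled input: -1 to 1 covers 0.6 m each way for a shift and 2 pi rad each way for a turn. Its arguments: {"type":"object","properties":{"twist":{"type":"array","items":{"type":"array","items":{"type":"number"}}},"xyz":{"type":"array","items":{"type":"array","items":{"type":"number"}}},"claw":{"type":"array","items":{"type":"number"}}},"required":["twist","xyz","claw"]}

```bash
mkdir -p pics; ls
cat > h.py <<'E'
import numpy as np, cv2
from workcell import ctrl
def grab(n,name):
    im,d=ctrl.get_image(n); np.savez(f'{name}.npz',im=im,d=d); cv2.imwrite(f'pics/{name}.png',im[...,::-1]); return im,d
def cloud(n,d,st=None):
    p=ctrl.camera_params(n); K=np.array(p['mtx']); k1=p['k1']
    v,u=np.mgrid[0:480,0:640].astype(float)
    pts=np.stack([u,v],-1).reshape(-1,1,2)
    s=cv2.undistortPoints(pts,K,np.array([k1,0,0,0.])).reshape(480,640,2)
    P=np.dstack([s*d[...,None],d])
    if n=='wrist':
        M=np.array(p['mount']); P=P@M[:3,:3].T+M[:3,3]
        st=st or ctrl.get_state(); P=P@np.array(st['tool_rot']).T+np.array(st['ee_pos'])
    else:
        T=np.linalg.inv(np.array(p['world_to_cam'])); P=P@T[:3,:3].T+T[:3,3]
    return P
E
python3 - <<'E'
from h import *
s=ctrl.get_state(); print(s)
for n in('top','side'):
    im,d=grab(n,n+'0'); P=cloud(n,d); print(n,ctrl.camera_params(n),(d>0).mean())
a=cv2.imread('pics/top0.png')
E
```

```text
pics
{'time_s': 0.0, 'joint_pos': array([ 6.07845461e+01,  1.40825300e+01,  8.93236850e+01, -1.82452638e-04,
        7.67032846e+01, -9.97585615e+00]), 'joint_vel': array([-0.03782864, -0.04488525, -0.10663028, -0.11011605, -0.07692617,
        0.01282651]), 'joint_torque': array([-1.23119909e-03, -4.29509032e+01, -3.26127505e+01, -1.43630486e-04,
        5.17071181e-03, -6.59709684e-06]), 'ee_pos': array([0.21407701, 0.61349547, 0.40360926]), 'tool_rot': array([[-9.44148951e-01,  3.29517667e-01, -9.30107077e-04],
       [ 3.29518816e-01,  9.44147532e-01, -1.66952636e-03],
       [ 3.28019869e-04, -1.88276935e-03, -9.99998174e-01]]), 'ft_force': array([ 0.1149634 ,  0.08711016, -0.19862098]), 'wrist_torque': array([ 0.01700905, -0.00066454,  0.04775   ]), 'gripper_force': 0.0, 'opening': 0.9988710094009526}
top {'mtx': array([[610.46850528,   0.        , 327.71957017],
       [  0.        , 610.46850528, 240.00010052],
       [  0.        ,   0.        ,   1.        ]]), 'k1': -0.09184881658307914, 'world_to_cam': array([[ 0.00921356, -0.99985266,  0.01448323,  0.05661735],
       [-0.98338586, -0.01168586, -0.18115099,  0.54017745],
       [ 0.18129355, -0.01257356, -0.98334864,  1.44700896],
       [ 0.        ,  0.        ,  0.        ,  1.        ]])} 0.99619140625
side {'mtx': array([[454.7930382 ,   0.        , 311.12236096],
       [  0.        , 454.7930382 , 234.87471019],
       [  0.        ,   0.        ,   1.        ]]), 'k1': 0.008725057177623462, 'world_to_cam': array([[-0.9843941 , -0.1758263 , -0.00730478,  0.54209938],
       [-0.12719162,  0.73956426, -0.66095915,  0.11187746],
       [ 0.12161636, -0.64971518, -0.75038633,  1.01801399],
       [ 0.        ,  0.        ,  0.        ,  1.        ]])} 0.9959407552083334
```

View pics/top0.png

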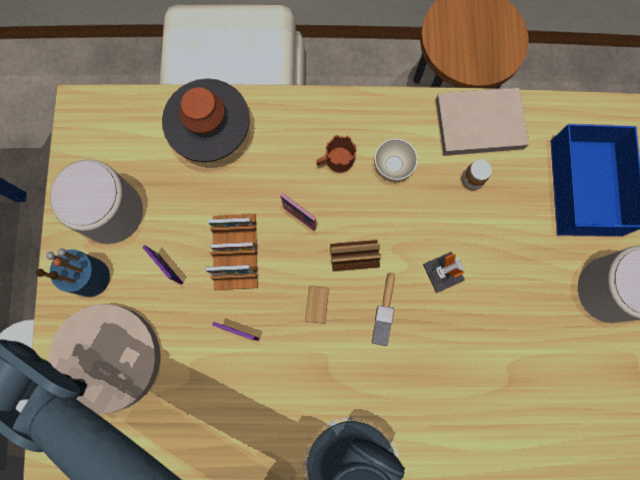

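View pics/side0.png

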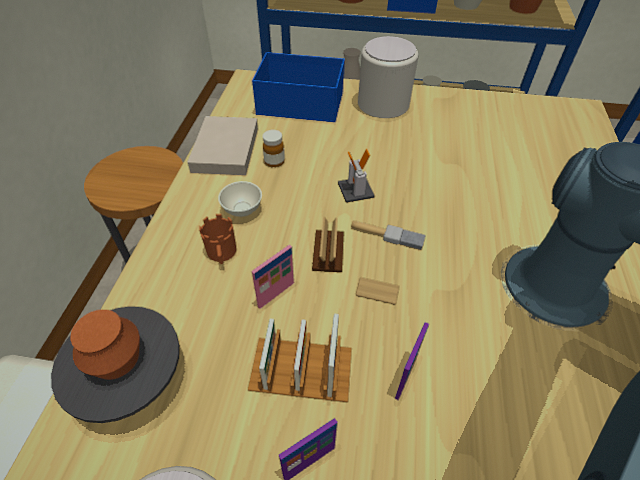

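The top view shows the rack at (234,252), block at (355,256), cradle and clip at (444,271). In the side view the tallest rack board is the one at (333,355), nearest the robot. Pink and purple look-alikes stand around the rack. Next I'll measure from depth.

Run:
```python
from h import *
def rect(P,m,t):
    q=P[m][:,:2].astype(np.float32); c,s,a=cv2.minAreaRect(q); b=cv2.boxPoints((c,s,a))
    e=[b[1]-b[0],b[2]-b[1]]; e=max(e,key=np.linalg.norm); print(t,m.sum(),'c',np.round(c,4),'size',np.round(s,4),'long-dir deg',round(np.degrees(np.arctan2(e[1],e[0]))%180,1),'z',np.round(np.percentile(P[m][:,2],[5,50,95]),4))
for n in('top','side'):
    f=np.load(n+'0.npz');im,d=f['im'],f['d'];P=cloud(n,d);Z=P[...,2]
    v,u=np.mgrid[0:480,0:640]
    w=lambda a,b,c,e:(u>a)&(u<b)&(v>c)&(v<e)
    if n=='top': R,B,C=w(200,265,205,300),w(325,390,230,280),w(420,470,248,298)
    else: R,B,C=w(240,360,310,405),w(308,350,215,275),w(335,380,145,205)
    print(n,'table z',np.median(Z[w(330,350,330,350)]))
    # boards
    m=(R&(Z>.062)).astype(np.uint8); k,l,st,_=cv2.connectedComponentsWithStats(m)
    for i in range(1,k):
        if st[i,4]>25:
            mm=l==i; top=Z[mm].max(); rect(P,mm&(Z>top-.012),'board'); 
            h=im[mm]; print('   mean', h.mean(0).round(), 'maxz',np.percentile(Z[mm],[98,100]).round(4))
    rect(P,R&(Z>.03)&(Z<.055),'rack'); rect(P,R&(Z>.004)&(Z<.055),'rack all')
    rect(P,B&(Z>.045)&(Z<.07),'block'); rect(P,B&(Z>.005)&(Z<.07),'block all')
    hsv=cv2.cvtColor(im,cv2.COLOR_RGB2HSV)
    rect(P,C&(Z>.006)&(Z<.0125),'foot')
    rect(P,C&(Z>.005)&(Z<.14),'cradle all')
    o=C&(hsv[...,0]<18)&(hsv[...,1]>150)&(Z>.08)
    k,l,st,_=cv2.connectedComponentsWithStats(o.astype(np.uint8))
    for i in range(1,k):
        if st[i,4]>8: rect(P,l==i,'handle')
    rect(P,C&(Z>.065)&(Z<.088)&(hsv[...,1]<90),'bar')
a=cv2.imread('pics/top0.png'); 
c=np.vstack([cv2.resize(a[200:300,190:390],(800,400),interpolation=cv2.INTER_CUBIC)])
b=cv2.resize(cv2.imread('pics/side0.png')[140:275,300:390],(267,400)); t=cv2.resize(a[240:305,410:480],(430,400))
cv2.imwrite('pics/crop.png',np.vstack([cv2.resize(c,(700,350)),cv2.resize(np.hstack([b,t]),(436,250))@np.eye(3) if 0 else np.hstack([cv2.resize(np.hstack([b,t]),(436,250)),np.zeros((250,264,3),np.uint8)])]))
```

```text
top table z 0.00040373514429270507
board 1 c [0.2683 0.0811] size [0. 0.] long-dir deg 0.0 z [1.5199 1.5199 1.5199]
   mean [113. 116. 113.] maxz [0.1022 1.5199]
board 1 c [0.2683 0.0811] size [0. 0.] long-dir deg 0.0 z [1.5199 1.5199 1.5199]
   mean [140. 128. 126.] maxz [0.1045 1.5199]
board 1 c [0.2683 0.0811] size [0. 0.] long-dir deg 0.0 z [1.5199 1.5199 1.5199]
   mean [118. 118. 117.] maxz [0.1429 1.5199]
rack 642 c [0.5151 0.2961] size [0.14   0.1095] long-dir deg 3.3 z [0.0329 0.0476 0.0534]
rack all 2467 c [0.5148 0.3021] size [0.2387 0.1612] long-dir deg 1.6 z [0.0045 0.0099 0.051 ]
block 434 c [ 0.5105 -0.0058] size [0.036  0.1191] long-dir deg 95.6 z [0.0468 0.0546 0.0619]
block all 1462 c [ 0.5099 -0.0137] size [0.1582 0.123 ] long-dir deg 89.9 z [0.0062 0.0168 0.0588]
foot 440 c [ 0.4682 -0.2321] size [0.1202 0.1192] long-dir deg 88.0 z [0.0063 0.0093 0.012 ]
cradle all 1132 c [ 0.4678 -0.2329] size [0.1202 0.1236] long-dir deg 179.0 z [0.0059 0.0134 0.1212]
handle 90 c [ 0.4852 -0.2231] size [0.0184 0.0229] long-dir deg 109.3 z [0.0893 0.1125 0.1275]
handle 74 c [ 0.4
[... 741 characters left out ...]
 10.0 z [0.0056 0.0098 0.052 ]
block 426 c [ 0.5104 -0.0085] size [0.035  0.1236] long-dir deg 95.4 z [0.0465 0.0556 0.0605]
block all 1357 c [ 0.5101 -0.0227] size [0.0926 0.1694] long-dir deg 97.8 z [0.0101 0.015  0.0589]
foot 290 c [ 0.4723 -0.2982] size [0.1166 0.2311] long-dir deg 97.2 z [0.0072 0.0108 0.0124]
cradle all 1077 c [ 0.4747 -0.2988] size [0.1194 0.2339] long-dir deg 96.3 z [0.0067 0.0287 0.1172]
handle 105 c [ 0.4572 -0.238 ] size [0.018  0.0272] long-dir deg 115.2 z [0.0861 0.1062 0.1253]
handle 28 c [ 0.487  -0.2237] size [0.0149 0.026 ] long-dir deg 117.5 z [0.0883 0.1157 0.1272]
bar 183 c [ 0.4708 -0.2326] size [0.0284 0.0681] long-dir deg 114.0 z [0.0668 0.0796 0.0862]
```

View pics/crop.png

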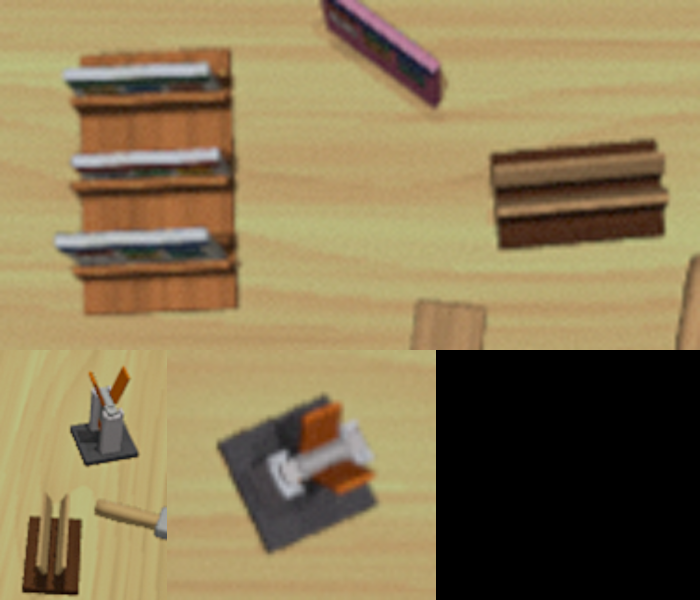

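```bash
cat >> h.py <<'E'
def rect(P,m,t):
    q=P[m][:,:2].astype(np.float32); c,s,a=cv2.minAreaRect(q); b=cv2.boxPoints((c,s,a))
    e=[b[1]-b[0],b[2]-b[1]]; e=max(e,key=np.linalg.norm); print(t,m.sum(),'c',np.round(c,4),'size',np.round(s,4),'deg',round(np.degrees(np.arctan2(e[1],e[0]))%180,1),'z',np.round(np.percentile(P[m][:,2],[5,50,95]),4))
def rel(g,head,claws=None):
    """grasp point target g, tool y heading (deg), tool straight down -> normalised jog numbers"""
    from scipy.spatial.transform import Rotation as Ro
    s=ctrl.get_state(); R=np.array(s['tool_rot']); p=np.array(s['ee_pos'])
    h=np.radians(head); y=np.array([np.cos(h),np.sin(h),0]); z=np.array([0,0,-1.]); T=np.c_[np.cross(y,z),y,z]
    t=np.array(g)-z*ctrl.grasp_offset
    print('xyz',np.round(R.T@(t-p)/.6,4),'twist',np.round(Ro.from_matrix(R.T@T).as_rotvec()/2/np.pi,4))
E
python3 - <<'E'
from h import *
v,u=np.mgrid[0:480,0:640]
w=lambda a,b,c,e:(u>a)&(u<b)&(v>c)&(v<e)
for n in('top','side'):
    f=np.load(n+'0.npz');im,d=f['im'],f['d'];P=cloud(n,d);Z=P[...,2]
    R=w(200,265,205,300) if n=='top' else w(240,360,310,405)
    for lo,hi in((.13,.15),(.11,.15)):
        rect(P,R&(Z>lo)&(Z<hi),n+' blue')
    near=R&(Z>.09)&(Z<.15)
    print('blueish px',(near&(im[...,2].astype(int)>im[...,0]+40)).sum(), np.unique(np.round(P[near][:,0],2),return_counts=True))
    m=R&(Z>.112)&(Z<.15); print('mean col', P[m].mean(0))
    for x0 in(.47,.53):
        rect(P,R&(Z>.093)&(Z<.11)&(abs(P[...,0]-x0-.01)<.04)&(P[...,0]>.48),'nbr')
rel([.46,.3,.122],3.5)
E
```

```text
top blue 186 c [0.4574 0.2933] size [0.0101 0.0966] deg 93.1 z [0.1316 0.1374 0.1424]
top blue 232 c [0.4573 0.2929] size [0.0103 0.0974] deg 93.1 z [0.1163 0.1365 0.1421]
blueish px 0 (array([0.45, 0.46, 0.51, 0.52, 0.57, 0.58]), array([135, 156,  42, 128,  95,  75]))
mean col [0.45645392 0.29254246 0.13446508]
nbr 112 c [0.5174 0.292 ] size [0.0093 0.0957] deg 93.9 z [0.0939 0.0986 0.1041]
nbr 285 c [0.5463 0.2968] size [0.0677 0.1015] deg 93.9 z [0.0938 0.0976 0.1024]
side blue 283 c [0.4582 0.2913] size [0.0088 0.1005] deg 93.1 z [0.136  0.139  0.1411]
side blue 315 c [0.4582 0.2913] size [0.0088 0.1005] deg 93.1 z [0.1209 0.1389 0.1411]
blueish px 0 (array([0.45, 0.46, 0.51, 0.52, 0.57, 0.58]), array([ 87, 260,  58, 215,  88, 206]))
mean col [0.45770282 0.29827839 0.13724969]
nbr 192 c [0.5157 0.2898] size [0.0086 0.0999] deg 90.0 z [0.096  0.0991 0.1016]
nbr 475 c [0.5479 0.2933] size [0.0686 0.1065] deg 93.0 z [0.0956 0.0991 0.1013]
xyz [-0.5592 -0.3579  0.2121] twist [-3.000e-04  1.000e-04  1.868e-01]
```

```bash
python3 -c "
from h import *
rel([.458,.292,.2],3.3)"
```

```text
xyz [-0.5604 -0.3718  0.0821] twist [-3.000e-04  1.000e-04  1.874e-01]
```

Emit:
jog_arm(twist=[[0,0,0.1874],[0,0,0.1874],[0,0,0.1874],[0,0,0.1874],[0,0,0.1874],[0,0,0.1874],[0,0,0.1874],[0,0,0.1874],[0,0,0.1874],[0,0,0.1874]], xyz=[[-0.5604,-0.3718,0.0821],[-0.5604,-0.3718,0.0821],[-0.5604,-0.3718,0.0821],[-0.5604,-0.3718,0.0821],[-0.5604,-0.3718,0.0821],[-0.5604,-0.3718,0.0821],[-0.5604,-0.3718,0.0821],[-0.5604,-0.3718,0.0821],[-0.5604,-0.3718,0.0821],[-0.5604,-0.3718,0.0821]], claw=[0.1,0.1,0.1,0.1,0.1,0.1,0.1,0.1,0.1,0.1])

```text
time_s: 1.35
ee_pos: [0.4574, 0.2932, 0.3555]
tool_rot: [[-0.059, 0.998, -0.0], [0.998, 0.059, 0.0], [0.0, -0.0, -1.0]]
ft_force: [0.5, 0.4, -1.0]
opening: 0.55
gripper_force: 0.0
```

Run:
```python
from h import *
s=ctrl.get_state(); print(s['time_s'],s['ee_pos'],s['opening'])
im,d=grab('wrist','w1');P=cloud('wrist',d,s);Z=P[...,2]
m=(Z>.128)&(Z<.15)&(abs(P[...,0]-.458)<.03)&(abs(P[...,1]-.292)<.07)
rect(P,m,'board')
rel([.458,.292,.122],3.3)
```

```text
1.35 [0.45743416 0.29323279 0.35547075] 0.5497588970701682
board 3007 c [0.46   0.2931] size [0.0085 0.0999] deg 93.3 z [0.1373 0.1388 0.1398]
xyz [-0.0022  0.0008  0.1314] twist [ 0.     -0.      0.0003]
```

View pics/w1.png

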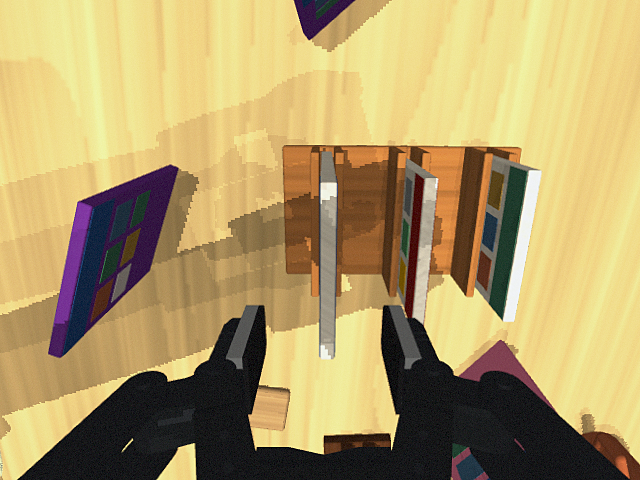

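Wrist view: the untouched tall board at column 328 lies midway between the fingers (about 265 and 385), with red and green neighbours at the right. The purple look-alike is clear at the left.

Emit:
jog_arm(twist=[[0,0,0],[0,0,0],[0,0,0],[0,0,0],[0,0,0],[0,0,0],[0,0,0],[0,0,0],[0,0,0],[0,0,0]], xyz=[[-0.002,0.003,0.065],[-0.002,0.003,0.131],[-0.002,0.003,0.131],[-0.002,0.003,0.131],[-0.002,0.003,0.131],[-0.002,0.003,0.131],[-0.002,0.003,0.131],[-0.002,0.003,0.131],[-0.002,0.003,0.131],[-0.002,0.003,0.131]], claw=[0.1,0.1,0.1,0.1,-1,-1,-1,-1,-1,-1])

```text
time_s: 2.65
ee_pos: [0.4606, 0.2914, 0.2783]
tool_rot: [[-0.057, 0.998, 0.002], [0.998, 0.057, 0.001], [0.001, 0.002, -1.0]]
ft_force: [-0.4, 0.1, 5.3]
opening: 0.084
gripper_force: 59.6
```

```bash
python3 -c "
from h import *
s=ctrl.get_state(); print(s['time_s'],s['ee_pos'],s['opening'],s['gripper_force'],s['ft_force'])
rel([.5105,-.007,.3],5.5)"
```

```text
2.65 [0.46056491 0.29142614 0.27831344] 0.08446290638119115 59.624063372612 [-0.40821224  0.10549762  5.29479374]
xyz [-0.5011  0.0551 -0.2943] twist [ 0.0003 -0.0001 -0.0061]
```

Emit:
jog_arm(twist=[[0,0,0],[0,0,0],[0,0,0],[0,0,0],[0,0,0],[0,0,-0.006],[0,0,-0.006],[0,0,-0.006],[0,0,-0.006],[0,0,-0.006]], xyz=[[0,0,-0.05],[0,0,-0.1],[0,0,-0.16],[0,0,-0.22],[-0.08,0.01,-0.28],[-0.16,0.02,-0.294],[-0.25,0.03,-0.294],[-0.33,0.04,-0.294],[-0.42,0.05,-0.294],[-0.501,0.055,-0.294]], claw=[-1,-1,-1,-1,-1,-1,-1,-1,-1,-1])

```text
time_s: 3.9
ee_pos: [0.5101, -0.0089, 0.453]
tool_rot: [[-0.095, 0.996, -0.0], [0.996, 0.095, -0.0], [-0.0, -0.0, -1.0]]
ft_force: [-0.4, -0.2, -1.0]
opening: 0.086
gripper_force: 59.1
```

Emit:
jog_arm(twist=[[0,0,0],[0,0,0],[0,0,0],[0,0,0],[0,0,0],[0,0,0],[0,0,0],[0,0,0],[0,0,0],[0,0,0]], xyz=[[0,0,0],[0,0,0],[0,0,0],[0,0,0],[0,0,0],[0,0,0],[0,0,0],[0,0,0],[0,0,0],[0,0,0]], claw=[-1,-1,-1,-1,-1,-1,-1,-1,-1,-1])

```text
time_s: 5.15
ee_pos: [0.5102, -0.007, 0.4532]
tool_rot: [[-0.095, 0.995, 0.0], [0.995, 0.095, 0.0], [0.0, 0.0, -1.0]]
ft_force: [-0.5, -0.1, -0.5]
opening: 0.084
gripper_force: 59.0
```

Run:
```python
from h import *
s=ctrl.get_state(); print(s['time_s'],s['ee_pos'],s['opening'],s['gripper_force'],s['ft_force'])
im,d=grab('wrist','w2');P=cloud('wrist',d,s);Z=P[...,2]
g=np.array(s['ee_pos'])-[0,0,.155]; print('grasp',g)
near=(abs(P[...,0]-g[0])<.02)&(abs(P[...,1]-g[1])<.065)&(Z>.17)
rect(P,near&(Z<.27),'board low'); rect(P,near&(Z>.305),'board top')
bl=(abs(P[...,0]-.51)<.045)&(abs(P[...,1]+.007)<.075)
rect(P,bl&(Z>.045)&(Z<.065),'lips');rect(P,bl&(Z>.01)&(Z<.065),'block')
for n in('side','top'):
    im,d=grab(n,n+'2');P=cloud(n,d);Z=P[...,2]
    bl=(abs(P[...,0]-.51)<.045)&(abs(P[...,1]+.007)<.075)
    for a,b in((.18,.2),(.2,.23),(.23,.26),(.26,.29),(.29,.325)): 
        m=bl&(Z>a)&(Z<b)
        if m.sum()>30: rect(P,m,n+' board')
    m=bl&(Z>.05)&(Z<.065)
    if m.sum()>30: rect(P,m,n+' lips')
```

```text
5.15 [ 0.51023878 -0.00704649  0.453218  ] 0.08384635460005375 59.02274787425995 [-0.53568175 -0.0668459  -0.50892519]
grasp [ 0.51023878 -0.00704649  0.298218  ]
board low 501 c [0.5055 0.0436] size [0.0081 0.0014] deg 6.3 z [0.1917 0.2394 0.2677]
board top 24421 c [0.5106 0.0011] size [0.0397 0.0844] deg 115.6 z [0.3122 0.3369 0.3655]
lips 1995 c [ 0.5125 -0.0069] size [0.0351 0.1202] deg 95.5 z [0.0471 0.057  0.0593]
block 5767 c [ 0.5125 -0.0068] size [0.0701 0.1203] deg 95.5 z [0.0117 0.0136 0.0586]
side board 52 c [0.5062 0.0048] size [0.0065 0.0789] deg 94.9 z [0.2017 0.2144 0.2281]
side board 64 c [ 0.5038 -0.0011] size [0.007  0.0915] deg 90.5 z [0.232  0.2462 0.2582]
side board 82 c [0.5048 0.0204] size [0.0304 0.0486] deg 99.5 z [0.2628 0.2812 0.2892]
side board 411 c [ 0.5075 -0.0062] size [0.0477 0.0932] deg 118.2 z [0.2925 0.3132 0.3226]
side lips 324 c [ 0.5104 -0.0084] size [0.0349 0.1207] deg 95.4 z [0.0511 0.0574 0.0605]
top board 34 c [ 0.5043 -0.0118] size [0.0032 0.0856] deg 95.2 z [0.2349 0.2457 0.2586]
top board 57 c [ 0.5025 -0.0068] size [0.0019 0.0942] deg 95.3 z [0.2609 0.2758 0.2891]
top board 69 c [ 0.4979 -0.0052] size [0.0914 0.0202] deg 88.8 z [0.294  0.3098 0.3158]
```

View pics/w2.png

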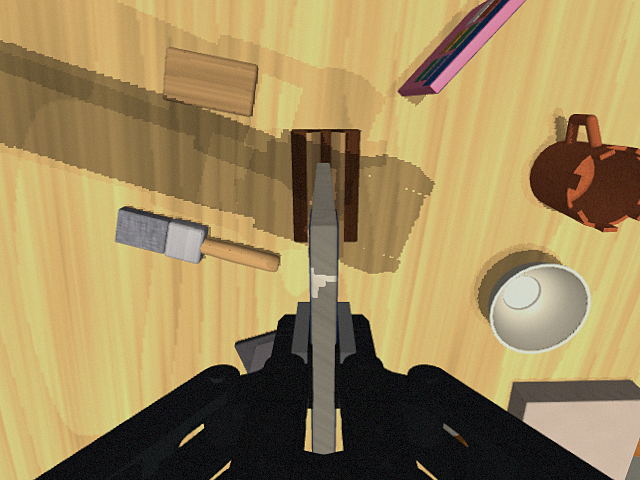

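View pics/side2.png

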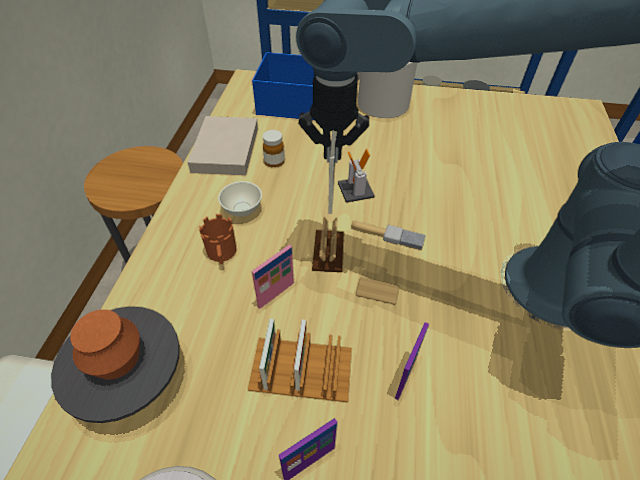

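The wrist view shows the board at column 322 over the block's groove at 326, an offset of about 2 mm in x. I'll shift by that and lower.

Emit:
jog_arm(twist=[[0,0,0],[0,0,0],[0,0,0],[0,0,0],[0,0,0],[0,0,0],[0,0,0],[0,0,0],[0,0,0],[0,0,0]], xyz=[[0,0.0033,0.06],[0,0.0033,0.12],[0,0.0033,0.17],[0,0.0033,0.19],[0,0.0033,0.205],[0,0.0033,0.22],[0,0.0033,0.23],[0,0.0033,0.24],[0,0.0033,0.24],[0,0.0033,0.24]], claw=[-1,-1,-1,-1,-1,-1,-1,-1,-1,-1])

```text
time_s: 6.55
ee_pos: [0.5123, -0.0068, 0.3095]
tool_rot: [[-0.095, 0.995, 0.001], [0.995, 0.095, -0.0], [-0.0, 0.001, -1.0]]
ft_force: [0.1, 0.1, -0.7]
opening: 0.087
gripper_force: 59.0
```

Emit:
jog_arm(twist=[[0,0,0],[0,0,0],[0,0,0],[0,0,0],[0,0,0],[0,0,0],[0,0,0],[0,0,0],[0,0,0],[0,0,0]], xyz=[[0,0,0.01],[0,0,0.02],[0,0,0.03],[0,0,0.037],[0,0,0.0425],[0,0,0.0425],[0,0,0.0425],[0,0,0.0425],[0,0,0.0425],[0,0,0.0425]], claw=[-1,-1,-1,-1,-1,-1,-1,-1,-1,-1])

```text
time_s: 7.8
ee_pos: [0.5122, -0.0068, 0.2838]
tool_rot: [[-0.095, 0.995, 0.0], [0.995, 0.095, -0.0], [-0.0, 0.0, -1.0]]
ft_force: [-0.0, -0.7, -1.1]
opening: 0.082
gripper_force: 59.0
```

Emit:
jog_arm(twist=[[0,0,0],[0,0,0],[0,0,0],[0,0,0],[0,0,0],[0,0,0],[0,0,0],[0,0,0],[0,0,0],[0,0,0]], xyz=[[0,0,0],[0,0,0],[0,0,0],[0,0,0],[0,0,0],[0,0,-0.03],[0,0,-0.08],[0,0,-0.15],[0,0,-0.22],[0,0,-0.25]], claw=[-0.5,-0.2,0.2,0.2,0.2,0.2,0.2,0.2,0.2,0.2])

```text
time_s: 9.05
ee_pos: [0.5125, -0.0068, 0.4378]
tool_rot: [[-0.095, 0.995, 0.006], [0.995, 0.095, -0.001], [-0.002, 0.006, -1.0]]
ft_force: [-0.3, 0.4, 0.1]
opening: 0.604
gripper_force: 0.0
```

Run:
```python
from h import *
s=ctrl.get_state(); print(s['time_s'],s['ee_pos'],s['opening'],s['ft_force'])
im,d=grab('wrist','w3');P=cloud('wrist',d,s);Z=P[...,2]
near=(abs(P[...,0]-.512)<.03)&(abs(P[...,1]+.007)<.075)
rect(P,near&(Z<.155)&(Z>.13),'board top')
rect(P,near&(Z<.065)&(Z>.045),'lips')
im,d=grab('side','side3');P=cloud('side',d);Z=P[...,2]
near=(abs(P[...,0]-.512)<.03)&(abs(P[...,1]+.007)<.075)
rect(P,near&(Z<.155)&(Z>.13),'side board top')
rel([.4707,-.231,.26],24.4)
```

```text
9.05 [ 0.51245252 -0.00683937  0.43779684] 0.6043011255724535 [-0.34345715  0.37742257  0.11904319]
board top 1761 c [ 0.5124 -0.0056] size [0.0088 0.1002] deg 95.6 z [0.141  0.1427 0.1439]
lips 3303 c [ 0.5125 -0.0072] size [0.0351 0.1207] deg 95.4 z [0.0465 0.0561 0.0592]
side board top 155 c [ 0.5107 -0.0077] size [0.0088 0.1047] deg 95.4 z [0.1337 0.1432 0.1453]
xyz [-0.3652 -0.105   0.0362] twist [ 0.0007  0.0004 -0.0526]
```

Emit:
jog_arm(twist=[[0,0,0],[0,0,-0.0526],[0,0,-0.0526],[0,0,-0.0526],[0,0,-0.0526],[0,0,-0.0526],[0,0,-0.0526],[0,0,-0.0526],[0,0,-0.0526],[0,0,-0.0526]], xyz=[[-0.07,-0.02,0],[-0.15,-0.05,0],[-0.23,-0.07,0.01],[-0.3,-0.09,0.02],[-0.3652,-0.105,0.036],[-0.3652,-0.105,0.036],[-0.3652,-0.105,0.036],[-0.3652,-0.105,0.036],[-0.3652,-0.105,0.036],[-0.3652,-0.105,0.036]], claw=[1,1,1,1,1,1,1,1,1,1])

```text
time_s: 10.4
ee_pos: [0.4705, -0.2304, 0.4123]
tool_rot: [[-0.414, 0.91, 0.0], [0.91, 0.414, -0.0], [-0.0, 0.0, -1.0]]
ft_force: [-0.1, 0.3, 0.1]
opening: 0.998
gripper_force: 0.0
```

Run:
```python
from h import *
s=ctrl.get_state(); print(s['time_s'],s['ee_pos'],s['opening'],s['ft_force'])
im,d=grab('wrist','w4');P=cloud('wrist',d,s);Z=P[...,2]
hsv=cv2.cvtColor(im,cv2.COLOR_RGB2HSV)
near=(abs(P[...,0]-.47)<.06)&(abs(P[...,1]+.231)<.07)
rect(P,near&(Z>.006)&(Z<.013),'foot')
o=near&(hsv[...,0]<18)&(hsv[...,1]>150)&(Z>.08)&(Z<.14)
rect(P,o&(Z>.10),'handles')
k,l,st,_=cv2.connectedComponentsWithStats(o.astype(np.uint8))
for i in range(1,k):
    if st[i,4]>50: rect(P,(l==i),'handle'); rect(P,(l==i)&(Z>.123),'  tip')
rect(P,near&(Z>.068)&(Z<.088)&(hsv[...,1]<90),'bar')
rel([.4707,-.231,.118],24.4)
```

```text
10.4 [ 0.47047436 -0.2304139   0.41234419] 0.9981564179113165 [-0.12919036  0.27664757  0.1213669 ]
foot 3579 c [ 0.4722 -0.2304] size [0.0802 0.0793] deg 24.3 z [0.0093 0.0108 0.0121]
handles 1599 c [ 0.4728 -0.2321] size [0.0518 0.0264] deg 24.2 z [0.102  0.1184 0.1263]
handle 1055 c [ 0.4577 -0.2385] size [0.019  0.0259] deg 114.2 z [0.0882 0.1126 0.1262]
  tip 289 c [ 0.452  -0.2412] size [0.0063 0.0252] deg 114.2 z [0.1236 0.1255 0.1267]
handle 1106 c [ 0.4875 -0.2255] size [0.0196 0.0264] deg 114.1 z [0.0871 0.1122 0.1261]
  tip 293 c [ 0.4937 -0.2227] size [0.006  0.0261] deg 114.1 z [0.1238 0.1253 0.1266]
bar 1809 c [ 0.4724 -0.231 ] size [0.0267 0.0625] deg 114.4 z [0.0752 0.0818 0.0851]
xyz [-0.0008  0.      0.2327] twist [0.     0.0001 0.0001]
```

View pics/w4.png

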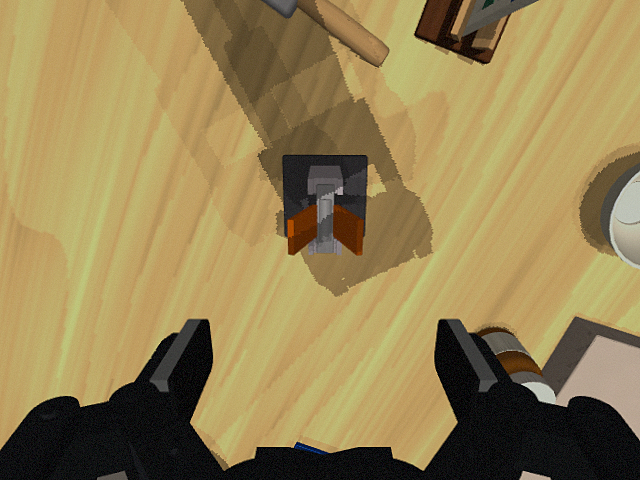

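Wrist view: the orange handles sit at columns 290 and 360, between the open fingers (205 and 440), and the jar is well clear. The measured clip centre is (0.4726, -0.2315).

Emit:
jog_arm(twist=[[0,0,0],[0,0,0],[0,0,0],[0,0,0],[0,0,0],[0,0,0],[0,0,0],[0,0,0],[0,0,0],[0,0,0]], xyz=[[-0.003,0.0025,0.08],[-0.003,0.0025,0.15],[-0.003,0.0025,0.2],[-0.003,0.0025,0.2327],[-0.003,0.0025,0.2327],[-0.003,0.0025,0.2327],[-0.003,0.0025,0.2327],[-0.003,0.0025,0.2327],[-0.003,0.0025,0.2327],[-0.003,0.0025,0.2327]], claw=[0.7,0.7,0.7,0.7,0.7,0.7,0.4,0.2,0,-0.2])

```text
time_s: 11.7
ee_pos: [0.4733, -0.2325, 0.2749]
tool_rot: [[-0.413, 0.911, 0.003], [0.911, 0.413, -0.002], [-0.003, 0.002, -1.0]]
ft_force: [-1.0, 2.0, 9.1]
opening: 0.404
gripper_force: 5.9
```

Emit:
jog_arm(twist=[[0,0,0],[0,0,0],[0,0,0],[0,0,0],[0,0,0],[0,0,0],[0,0,0],[0,0,0],[0,0,0],[0,0,0]], xyz=[[0,0,0],[0,0,0],[0,0,0],[0,0,0],[0,0,0],[0,0,0],[0,0,0],[0,0,0],[0,0,0],[0,0,0]], claw=[-0.3,-0.4,-0.5,-0.6,-0.7,-1,-1,-1,-1,-1])

```text
time_s: 12.95
ee_pos: [0.4734, -0.233, 0.2764]
tool_rot: [[-0.413, 0.911, 0.002], [0.911, 0.413, -0.003], [-0.004, 0.0, -1.0]]
ft_force: [-6.4, 2.4, 18.1]
opening: 0.157
gripper_force: 58.9
```

Emit:
jog_arm(twist=[[0,0,0],[0,0,0],[0,0,0],[0,0,0],[0,0,0],[0,0,0],[0,0,0],[0,0,0],[0,0,0],[0,0,0]], xyz=[[0,0,-0.01],[0,0,-0.02],[0,0,-0.04],[0,0,-0.06],[0,0,-0.09],[0,0,-0.12],[0,0,-0.16],[0,0,-0.2],[0,0,-0.2],[0,0,-0.2]], claw=[-1,-1,-1,-1,-1,-1,-1,-1,-1,-1])

```text
time_s: 14.2
ee_pos: [0.4722, -0.2318, 0.3919]
tool_rot: [[-0.413, 0.911, -0.001], [0.911, 0.413, 0.001], [0.001, -0.0, -1.0]]
ft_force: [0.3, 0.5, -1.1]
opening: 0.151
gripper_force: 58.8
```

Run:
```python
from h import *
s=ctrl.get_state(); print(s['time_s'],s['ee_pos'],s['opening'],s['ft_force'],s['gripper_force'])
for n in('side','top','wrist'):
    im,d=grab(n,n+'5')
def crop(n,a,b,c,e,S): return cv2.resize(cv2.imread(f'pics/{n}5.png')[c:e,a:b],S,interpolation=cv2.INTER_CUBIC)
cv2.imwrite('pics/c5.png',np.hstack([crop('side',290,430,60,215,(400,443)),crop('wrist',180,460,140,450,(400,443))]))
```

```text
14.2 [ 0.47221413 -0.23179219  0.39193198] 0.15068339983189372 [ 0.33252905  0.47099383 -1.14249966] 58.83304953575134
```

View pics/c5.png

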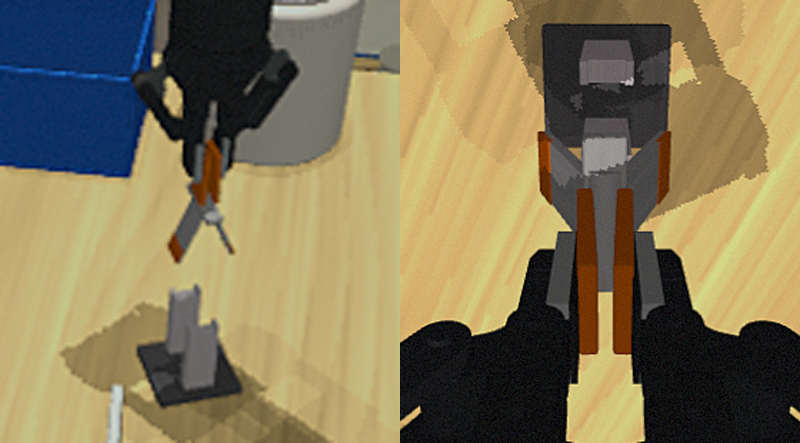

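The side view shows the clip off the cradle with its jaws gaping, and the wrist view shows both handles parallel in the pads. Next I'll measure its pose in the fingers.

Run:
```python
from h import *
s=ctrl.get_state(); R=np.array(s['tool_rot']);p=np.array(s['ee_pos'])
f=np.load('wrist5.npz');im,d=f['im'],f['d'];P=cloud('wrist',d,s)
T=(P-p)@R; T[...,2]-=.155   # tool frame about grasp point (z down)
hsv=cv2.cvtColor(im,cv2.COLOR_RGB2HSV)
near=(abs(T[...,0])<.05)&(abs(T[...,1])<.04)&(T[...,2]>-.02)&(T[...,2]<.12)
o=near&(hsv[...,0]<18)&(hsv[...,1]>150)
k,l,st,ce=cv2.connectedComponentsWithStats(o.astype(np.uint8))
for i in range(1,k):
    if st[i,4]>80:
        q=T[l==i]; print('orange',st[i,4],np.round(np.percentile(q,[2,50,98],axis=0),4).tolist())
# bar: grey region in middle
g=near&(hsv[...,1]<90)&(T[...,2]>.02)&(T[...,2]<.06)&(abs(T[...,1])<.006)
q=T[g]; print('bar',len(q),np.round(np.percentile(q,[2,50,98],axis=0),4).tolist())
print('bar slope dz/dx',np.polyfit(q[:,0],q[:,2],1))
b=np.linspace(-.03,.03,13)
for a,c in zip(b,b[1:]):
    z=q[(q[:,0]>a)&(q[:,0]<c),2]; print(round(a,3),len(z),np.round(np.median(z),4) if len(z) else '')
F=np.load('side5.npz');P=cloud('side',F['d']);T=(P-p)@R;T[...,2]-=.155;hs=cv2.cvtColor(F['im'],cv2.COLOR_RGB2HSV)
o=(abs(T[...,0])<.05)&(abs(T[...,1])<.05)&(T[...,2]>-.02)&(T[...,2]<.11)&(hs[...,0]<18)&(hs[...,1]>120)
k,l,st,ce=cv2.connectedComponentsWithStats(o.astype(np.uint8))
for i in range(1,k):
    if st[i,4]>8:
        q=T[l==i]; print('side orange',st[i,4],np.round(np.percentile(q,[2,50,98],axis=0),4).tolist(),'dx/dz',np.polyfit(q[:,2],q[:,0],1)[0])
```

```text
orange 371 [[-0.0104, -0.0268, 0.0774], [0.0033, -0.0236, 0.0833], [0.0151, -0.021, 0.0905]]
orange 384 [[-0.0105, 0.0207, 0.0776], [0.0037, 0.0233, 0.0831], [0.0152, 0.0266, 0.0909]]
orange 1554 [[-0.0097, -0.0076, -0.011], [0.0115, -0.0045, -0.0087], [0.0149, -0.002, 0.0321]]
orange 1521 [[-0.01, 0.0022, -0.0104], [0.0121, 0.0048, -0.0088], [0.0149, 0.0076, 0.0324]]
bar 1973 [[-0.0234, -0.0054, 0.0359], [0.0146, 0.0, 0.0385], [0.0297, 0.0055, 0.0424]]
bar slope dz/dx [0.04329741 0.03798479]
-0.03 15 0.0401
-0.025 90 0.0397
-0.02 56 0.0396
-0.015 103 0.0369
-0.01 112 0.037
-0.005 125 0.037
0.0 144 0.0371
0.005 150 0.037
0.01 215 0.0373
0.015 316 0.0385
0.02 282 0.0396
0.025 362 0.0398
side orange 141 [[-0.0115, -0.0088, -0.0122], [0.0099, -0.0035, 0.0093], [0.0156, 0.0067, 0.0355]] dx/dz -0.03954614129343144
side orange 32 [[-0.0124, 0.019, 0.0764], [0.0012, 0.0215, 0.0838], [0.0137, 0.0236, 0.0911]] dx/dz -0.07769531968139558
```

```bash
python3 -c "
from h import *
rel([.5127,-.0086,.285],5.5)"
```

```text
xyz [ 0.311   0.215  -0.0804] twist [-0.0002 -0.0003  0.0525]
```

Emit:
jog_arm(twist=[[0,0,0],[0,0,0],[0,0,0.01],[0,0,0.02],[0,0,0.03],[0,0,0.04],[0,0,0.0525],[0,0,0.0525],[0,0,0.0525],[0,0,0.0525]], xyz=[[0,0,-0.04],[0,0,-0.08],[0.05,0.035,-0.08],[0.11,0.075,-0.08],[0.17,0.115,-0.08],[0.23,0.16,-0.08],[0.28,0.195,-0.08],[0.311,0.215,-0.08],[0.311,0.215,-0.08],[0.311,0.215,-0.08]], claw=[-1,-1,-1,-1,-1,-1,-1,-1,-1,-1])

```text
time_s: 15.6
ee_pos: [0.5128, -0.0092, 0.44]
tool_rot: [[-0.095, 0.995, -0.001], [0.995, 0.095, -0.0], [-0.0, -0.001, -1.0]]
ft_force: [-0.2, -0.3, 0.0]
opening: 0.149
gripper_force: 58.8
```

```bash
cat > m.py <<'E'
from h import *
s=ctrl.get_state(); R=np.array(s['tool_rot']);p=np.array(s['ee_pos']); print(s['time_s'],p,s['opening'],s['ft_force'])
im,d=grab('wrist','w%d'%(s['time_s']*100));P=cloud('wrist',d,s);T=(P-p)@R; T[...,2]-=.155
hsv=cv2.cvtColor(im,cv2.COLOR_RGB2HSV)
near=(abs(T[...,0])<.05)&(abs(T[...,1])<.04)&(T[...,2]>.06)&(T[...,2]<.1)
o=near&(hsv[...,0]<18)&(hsv[...,1]>150)
k,l,st,ce=cv2.connectedComponentsWithStats(o.astype(np.uint8))
for i in range(1,k):
    if st[i,4]>40: print('jaw tip med',np.round(np.median(P[l==i],0),4),np.round(np.median(T[l==i],0),4))
b=(P[...,2]>.13)&(P[...,2]<.15)&(abs(P[...,0]-.5125)<.03)&(abs(P[...,1]+.006)<.07)&(hsv[...,1]<110)&~o
k,l,st,ce=cv2.connectedComponentsWithStats(b.astype(np.uint8)); i=1+np.argmax(st[1:,4])
rect(P,l==i,'board top'); print('board in tool y',np.round(np.percentile(T[l==i][:,1],[2,98]),4))
rel([.5127,-.0086,.2115],5.5)
E
python3 m.py
```

```text
15.6 [ 0.51280303 -0.00917461  0.43997417] 0.14944778900004724 [-0.24238243 -0.25770064  0.03932795]
jaw tip med [ 0.4887 -0.0085  0.2018] [ 0.003  -0.0237  0.0832]
jaw tip med [ 0.5354 -0.0031  0.202 ] [0.0038 0.0234 0.083 ]
board top 1033 c [0.51   0.0164] size [0.0086 0.056 ] deg 95.4 z [0.141  0.1427 0.144 ]
board in tool y [-0.0043  0.004 ]
xyz [0.0014 0.     0.1232] twist [-0.0001  0.     -0.0002]
```

Emit:
jog_arm(twist=[[0,0,0],[0,0,0],[0,0,0],[0,0,0],[0,0,0],[0,0,0],[0,0,0],[0,0,0],[0,0,0],[0,0,0]], xyz=[[0,0,0.02],[0,0,0.04],[0,0,0.06],[0,0,0.08],[0,0,0.095],[0,0,0.11],[0,0,0.12],[0,0,0.1232],[0,0,0.1232],[0,0,0.1232]], claw=[-1,-1,-1,-1,-1,-1,-1,-1,-1,-1])

```text
time_s: 16.9
ee_pos: [0.513, -0.0088, 0.367]
tool_rot: [[-0.096, 0.995, 0.001], [0.995, 0.096, -0.0], [-0.0, 0.001, -1.0]]
ft_force: [0.5, -0.0, -0.7]
opening: 0.148
gripper_force: 58.8
```

Emit:
jog_arm(twist=[[0,0,0],[0,0,0],[0,0,0],[0,0,0],[0,0,0],[0,0,0],[0,0,0],[0,0,0],[0,0,0],[0,0,0]], xyz=[[0,0,0],[0,0,0],[0,0,0],[0,0,0],[0,0,0],[0,0,0],[0,0,0],[0,0,0],[0,0,0],[0,0,0]], claw=[-1,-1,-1,-1,-1,-1,-1,-1,-1,-1])

```text
time_s: 18.15
ee_pos: [0.5129, -0.0087, 0.3666]
tool_rot: [[-0.096, 0.995, -0.0], [0.995, 0.096, -0.0], [-0.0, -0.0, -1.0]]
ft_force: [-0.1, -0.0, -0.9]
opening: 0.152
gripper_force: 58.8
```

```bash
python3 m.py
python3 - <<'E'
from h import *
a,_=grab('side','side9'); b=cv2.imread([__import__('glob').glob('pics/w1[6-9]*.png')][0][0])
cv2.imwrite('pics/c9.png',np.hstack([cv2.resize(cv2.imread('pics/side9.png')[90:270,270:400],(360,500)),cv2.resize(b[100:480,160:480],(420,500))]))
E
```

```text
18.15 [ 0.5128563  -0.00874638  0.36657067] 0.1519093460679916 [-0.07403191 -0.02432729 -0.89906286]
jaw tip med [ 0.4889 -0.0076  0.1284] [ 0.0035 -0.0237  0.0831]
jaw tip med [ 0.5357 -0.003   0.1286] [0.0035 0.0234 0.0829]
board top 1119 c [0.5089 0.0286] size [0.0087 0.0316] deg 95.4 z [0.1406 0.1427 0.1438]
board in tool y [-0.0046  0.0039]
xyz [ 0.0002 -0.0002  0.0007] twist [ 0.  0. -0.]
```

View pics/c9.png

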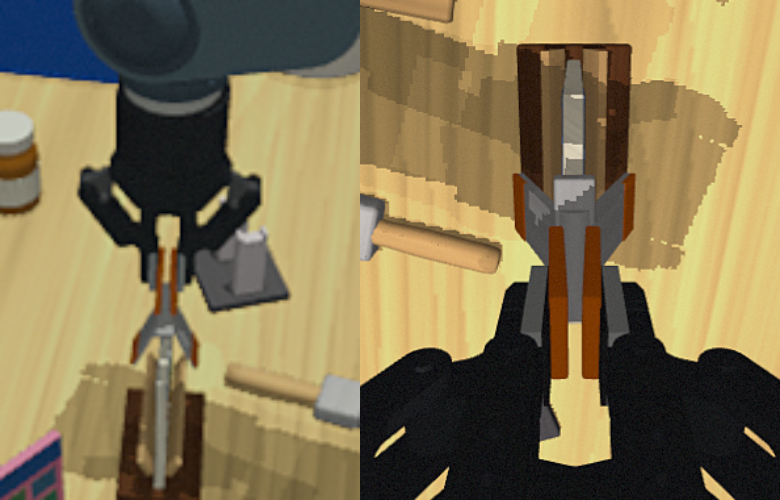

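The open jaws straddle the board's top edge (crop columns 135 and 195 in the side view). The edge is centred, about 28 mm below the pivot, and there is no contact force.

```bash
python3 -c "
from workcell import ctrl
print(ctrl.close_job())"
```

```text
the job is handed in; nothing more can be done
None
```

The job is handed in (result not shown to me): by my last measurements the blue-striped board stands upright and centred in the block's groove, and the gripper holds the clip squeezed open over the middle of its top edge, about 28 mm down and with no contact force.

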